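# Kit the locks for the next job

### The job

Pull the cabinet's drawer out to its stop, take out every lock in it (two to four) and lay them in the grey kit tray while the tray stands on the desk at the foot of the ramp. Then slide the loaded tray up the ramp by pushing it, without lifting it clear, and leave it resting squarely against the stop bar at the top, wholly on the ramp and with all the locks in it. Push the emptied drawer fully shut as well, and leave the oil bottle and the roll of tape where they stand.

Things in the scene. Friction and masses are not known exactly. Their poses are not given: they have to be found in the camera images.
- cabinet: low grey cabinet, fixed, 285 (x) x 235 (y) x 72 mm high, on the desk to the right of the milling machine. Origin: centre of its underside; its x axis points from the drawer front to the back, so the drawer front (the -x face) faces the robot. The milling machine between it and the tray is fixed and 0.41 m high (x 0.44 to 0.74, y -0.14 to 0.10 m): carry things round its front
- cabinet_drawer0 (a joint): the only drawer: 0 shut, 0.2016 m out at its stop along the cabinet's -x; slides with a few N, stays where left. Inside 193 mm wide; floor 22 mm, walls' top 50 mm, front panel's top 60 mm above the desk. The locks lie in it in two rows of two places behind the front panel, lengths roughly along x; drawn out fully, all lie clear of the cabinet's top
- cabinet_drawer0_handle (a point): middle of the drawer's bar handle: a horizontal bar 118 mm long along the cabinet's y, 11 mm thick, 35 mm off the drawer's front (29 mm free behind the bar), 40 mm above the desk; it moves with the drawer and can be pinched from above
- tray: grey open tray, loose, 0.35 kg: 170 (x) x 180 (y) x 34 mm high, walls and floor 4 mm thick. Origin: centre of its underside; x points towards the ramp at the start, z up. Nothing is in it at the start
- tray_handle (a point): middle of the tray's bar handle: a horizontal bar 100 mm long along the tray's y, 10 mm thick, 34 mm behind the rear (-x) wall, 30 mm above the tray's underside, 119 mm behind the tray's origin; two posts 88 mm apart join it to the wall
- tray_front (a point): middle of the lower edge of the tray's front (+x) wall, 85 mm ahead of the tray's origin; this edge meets the stop bar
- ramp: fixed plywood ramp, 230 mm wide and long, sloping up along its x at 0.14 rad, no side rails; z up; a tray left on it stays. Origin: middle of its lower edge, level with the desk, no step. The tray starts 5 to 35 mm before it. A metal stop bar 18 mm high crosses the top: the foot of its face is 218 mm up the slope, at x = 216, z = 30 mm from the origin; the tray's front edge comes there
- cylinder_54_mid (a point): middle (half-way up) of the shortest lock cylinder: a flat metal profile cylinder lying on its side, 55 mm long, 33 mm wide, 17 mm high, 0.13 kg. The point's x axis runs along its length, z up; grip it across its width (the point's y). At the start it lies in the shut drawer. None if this lock is absent
- cylinder_60_mid (a point): middle (half-way up) of the middle lock cylinder: a flat metal profile cylinder lying on its side, 60 mm long, 33 mm wide, 17 mm high, 0.13 kg. The point's x axis runs along its length, z up; grip it across its width (the point's y). At the start it lies in the shut drawer. None if this lock is absent
- cylinder_70_mid (a point): middle (half-way up) of the longest lock cylinder: a flat metal profile cylinder lying on its side, 70 mm long, 33 mm wide, 17 mm high, 0.13 kg. The point's x axis runs along its length, z up; grip it across its width (the point's y). At the start it lies in the shut drawer. None if this lock is absent
- padlock_40_mid (a point): middle (half-way up) of the body of the brass padlock lying flat: body 34 mm along the point's x, 40 mm along its y, 13 mm high, 0.16 kg; the shackle sticks out a further 20 mm towards the point's -x. z up. Grip the body across the point's y. At the start it lies in the shut drawer. None if absent
- oil_bottle_mid (a point): middle of the body of a small white oil bottle, 41 mm across, 112 mm high in all; stands upright beyond the milling machine; leave it alone
- tape_roll_mid (a point): middle of a roll of black tape, 62 mm across, 19 mm high, to the left of the ramp; leave it alone

How it is judged:
By the outcome, as a careful person would: the job done as asked, in the order asked, and still so for the second after the job is handed in, with the robot touching nothing.
Of cylinder_54, cylinder_60, cylinder_70, padlock_40 only 2 to 4 are there at a start; the rules pass over those that are not, and their reading is None.
At some moment in a run one of tray may be knocked a few centimetres aside while the robot is not near it.
It also fails if it takes over 210 s, if anything falls off the work surface, if the arm or the gripper's body presses on something with over 40 N, if the wrist force passes 120 N, or if a joint passes its speed limit or range.

### The arm

A 7-joint arm with a two-finger parallel gripper is mounted at the origin on a cart in front of the work surface, level with it; the furniture and walls round the work are solid. World frame = base frame: x ahead of the robot, y to its left, z up, the work surface at z = 0. Lengths are in mm, angles in rad, forces in N, time in s.
With the tool pointing down it reaches from about 400 to 875 mm from the base axis. Payload 19.3 kg.
Tool frame: the origin (TCP) lies at the very end of the fingers, on their centre line; the grasp point (between the pads) lies 19 mm behind it (grip_point_offset is the z of the grasp point in the tool frame, in mm); z points along the fingers, y is the line along which they close (so a half turn about z gives the same grasp; the last joint's range is limited). The gripper opens to 85 mm and grips with 20 to 120 N. Pads are 22 mm wide; open, the fingers measure 114 mm over their backs; the gripper's body (76 mm by 85 mm) begins 54 mm behind the grasp point. The pads swing forward as they close: fully open they stand 13 mm farther back than shut.
Start: joints at [-1.344, 0.521, -0.036, 1.599, 0.021, 1.021, -0.113], TCP at [182.807, 597.659, 231.291] pointing down, gripper open.
Joint ranges: [-2.91, 2.91], [-0.3, 2.13], [-1.5, 1.42], [0.17, 2.43], [-1.26, 4.41], [0.16, 1.93], [-2.52, 2.52]. Speed limits (rad/s): [1.89, 1.89, 2.39, 2.39, 3.01, 3.01, 3.01].

### API

Orientations are given as a 3x3 rotation matrix whose columns are the frame's x, y, z axes.
In Python, from workcell import movep, movel, goto_joints, open_gripper, clamp, wait, inverse_kinematics, read_state, camera, PlanningError, finish_job, grip_point_offset gives the robot as it stands. Calls block until the motion is done:
- movep(position, orientation): joint-space move of the TCP to a pose.
- movel(position, frame=None, max_speed=150, guard=None): straight line of the TCP; frame=None keeps the orientation; max_speed is the mean speed in mm/s. With guard (N) it stops when the force on the tool has changed by that much, and returns True; else False.
- goto_joints(angles): joint-space move.
- open_gripper() and clamp(): open the fingers fully, or close them until they stop; the grip force is fixed at half the most.
- wait(seconds).
- inverse_kinematics(position, orientation): joint angles nearest the present ones, or None.
- read_state(): the state.
- camera(name): name is "scene" or "top"; returns a dict with "image" (384x512x3 uint8, blue, green, red), "range_z" (384x512 float32, mm along the optical axis (not along the pixel's ray), 0 where there is no reading), "fx", "fy", "cx", "cy" (pixels), "cam_to_world" (4x4, takes a point from camera to world coordinates). Camera axes: x right, y up, looking along -z (the intrinsics and any distortion apply to the point x, -y, -z); pixel columns grow to the right and rows downward; lengths in mm; the calibration is good to about 2 mm. A picture is of the moment at which its call begins.
A pose or a line that the arm cannot do raises PlanningError and nothing moves.
- finish_job(): hands the job in; it is judged then, once.
The state is a dict: "time": time; "qpos": joint angles; "qvel": joint speeds; "joint_efforts": joint torques, N m; "eef_pos": TCP position; "tool_rot": TCP orientation; "ft_force": force on the tool from outside, world axes, zero at the start; "torque": the same for the moment, N m; "finger_gap": finger opening in mm; "gripper_force": force on a finger pad.
Only numpy, scipy, OpenCV 4.12 (cv2) and the standard library are available. Lean on these libraries where they do the work, as an engineer would, in place of code of your own. Each camera call takes 0.05 s, during which the arm holds its last target. There are 200 camera calls.

## Working session

There is one attempt and no reset: what is moved stays moved. The work goes in short steps, each a Python script; the robot and the scene stay as the last script left them, time stands still between calls to the robot, and variables do not carry over. Pictures are saved under pics/ and viewed, at most 14 in all, crops included, and the job is handed in when it is done.

```bash
ls; mkdir -p pics
cat > h.py <<'E'
import numpy as np, cv2
from workcell import *
def snap(n,name=None):
    c=camera(n)
    if name: cv2.imwrite('pics/'+name,c['image'])
    return c
def cloud(c):
    z=c['range_z']; v,u=np.mgrid[:z.shape[0],:z.shape[1]]
    P=np.stack([(u-c['cx'])/c['fx']*z,-(v-c['cy'])/c['fy']*z,-z],-1)
    W=P@c['cam_to_world'][:3,:3].T+c['cam_to_world'][:3,3]
    W[z==0]=np.nan
    return W
def R(yaw):
    # tool z down, tool y along yaw direction
    y=np.array([np.cos(yaw),np.sin(yaw),0]); z=np.array([0,0,-1.]); return np.stack([np.cross(y,z),y,z],1)
E
python3 - <<'E'
from h import *
a=snap('scene','s0.png');b=snap('top','t0.png')
for c in(a,b): print(c.keys(),c['fx'],c['cx'],c['cy'],c['cam_to_world'])
print(read_state()['time'],grip_point_offset)
E
```

```text
pics
dict_keys(['image', 'range_z', 'fx', 'fy', 'cx', 'cy', 'cam_to_world']) 410.5382425339282 249.0470804544673 189.98972487194524 [[ 7.67631165e-01  5.46629014e-01 -3.34573035e-01  1.66191354e+02]
 [-6.40853522e-01  6.60399285e-01 -3.91381589e-01 -4.30363877e+02]
 [ 7.01126063e-03  5.14849013e-01  8.57252201e-01  1.14065367e+03]
 [ 0.00000000e+00  0.00000000e+00  0.00000000e+00  1.00000000e+00]]
dict_keys(['image', 'range_z', 'fx', 'fy', 'cx', 'cy', 'cam_to_world']) 477.191534785713 260.6262547912165 193.62475741414084 [[ 2.78014705e-02  9.82136155e-01 -1.86106561e-01  3.19049458e+02]
 [-9.99612231e-01  2.70228919e-02 -6.71943436e-03  5.14737041e+01]
 [-1.57026193e-03  1.86221205e-01  9.82506589e-01  1.40313503e+03]
 [ 0.00000000e+00  0.00000000e+00  0.00000000e+00  1.00000000e+00]]
0.1 -18.700000000000003
```

View pics/s0.png

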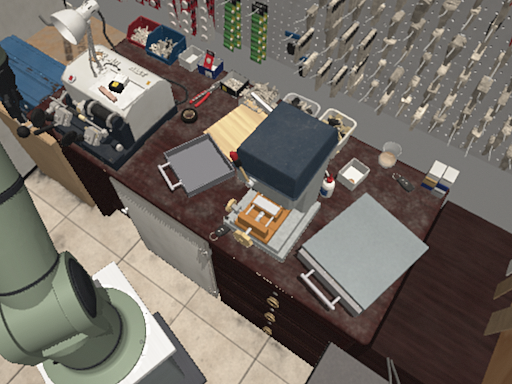

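View pics/t0.png

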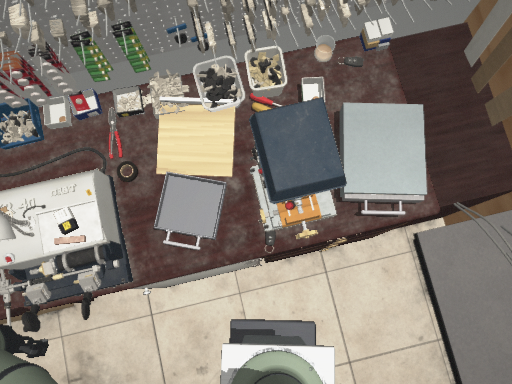

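Top view: the cabinet is at about (383,150) with its handle at (382,208). The tray is at (191,208) with its handle at (182,241), the ramp at (196,140) and the tape at (127,171).

```bash
cat >> h.py <<'E'
def rect(W,m):
    "min-area rect in world xy of largest blob of mask m"
    n,l,s,_=cv2.connectedComponentsWithStats(m.astype(np.uint8))
    if n<2: return None
    k=1+np.argmax(s[1:,4]); p=W[l==k]
    (c,sz,a)=cv2.minAreaRect(p[:,:2].astype(np.float32))
    return np.round(c,1),np.round(sz,1),round(a,1),s[k,4],np.round(np.median(p[:,2]),1)
def box(W,x0,x1,y0,y1,z0,z1):
    return (W[...,0]>x0)&(W[...,0]<x1)&(W[...,1]>y0)&(W[...,1]<y1)&(W[...,2]>z0)&(W[...,2]<z1)
def ray(c,u,v,h):
    d=c['cam_to_world'][:3,:3]@np.array([(u-c['cx'])/c['fx'],-(v-c['cy'])/c['fy'],-1]); o=c['cam_to_world'][:3,3]
    return o+d*(h-o[2])/d[2]
E
python3 - <<'E'
from h import *
c=camera('top');W=cloud(c)
for u,v in[(383,150),(382,208),(191,208),(196,140),(182,241),(127,171),(220,240)]: print((u,v),W[v,u].round(1))
print('cab',rect(W,box(W,300,900,-450,-140,64,82)))
print('cabhandle',rect(W,box(W,300,560,-450,-140,25,55)))
print('tray all',rect(W,box(W,330,640,80,400,6,45)))
print('tray rim',rect(W,box(W,330,640,80,400,24,45)))
hsv=cv2.cvtColor(c['image'],cv2.COLOR_BGR2HSV)
ply=(hsv[...,0]>12)&(hsv[...,0]<32)&(hsv[...,1]>50)&(hsv[...,2]>150)
m=ply&box(W,500,900,50,400,-20,60)
print('ramp',rect(W,m))
n,l,s,_=cv2.connectedComponentsWithStats(m.astype(np.uint8));k=1+np.argmax(s[1:,4]);p=W[l==k]
cf=np.linalg.lstsq(np.c_[p[:,:2],np.ones(len(p))],p[:,2],rcond=None)[0];print('ramp plane',cf)
x0=-(cf[2]+cf[1]*170)/cf[0];print('z=0 at y170 x=',x0,'slope',np.hypot(*cf[:2]),'yaw',np.arctan2(cf[1],cf[0]))
pts=np.argwhere(l==k)[:,::-1].astype(np.int32)
print(cv2.boxPoints(cv2.minAreaRect(pts)))
E
```

```text
(383, 150) [ 709.7 -289.7   69.9]
(382, 208) [ 551.1 -300.8    1. ]
(191, 208) [535.3 266.7   1.9]
(196, 140) [741.5 260.9  15.7]
(182, 241) [436.8 287.9   1.2]
(127, 171) [644.4 468.   -4.9]
(220, 240) [443.  176.7  -0.9]
cab (array([ 717.7, -292.2]), array([238. , 275.5]), 90.0, np.int32(7304), np.float64(71.4))
cabhandle (array([ 543.5, -292.2]), array([ 32.5, 125.7]), 0.0, np.int32(210), np.float64(43.6))
tray all (array([526.3, 271.9]), array([188.3, 216.9]), 81.9, np.int32(950), np.float64(29.4))
tray rim (array([523.5, 269.9]), array([181.5, 210.3]), 81.3, np.int32(601), np.float64(32.5))
ramp (array([741.5, 264.5]), array([215.9, 234.5]), 0.4, np.int32(4951), np.float64(13.5))
ramp plane [ 1.40089920e-01 -2.16688238e-03 -8.90417195e+01]
z=0 at y170 x= 638.2335705509864 slope 0.14010667697113655 yaw -0.015466563193485739
[[155.78336 173.1993 ]
 [158.71402 102.86308]
 [234.83188 106.03465]
 [231.90121 176.37086]]
```

Run:
```python
from h import *
a=snap('scene');c=snap('top')
big=lambda im,x0,x1,y0,y1,k:cv2.resize(im[y0:y1,x0:x1],None,fx=k,fy=k,interpolation=cv2.INTER_CUBIC)
L=big(c['image'],145,245,95,255,3); M=big(c['image'],335,435,95,225,3)
o=np.zeros((480,800,3),np.uint8); o[:L.shape[0],:300]=L; o[:390,310:610]=M
cv2.imwrite('pics/z0.png',o)
for n,u,v in[('rampL',155.8,174),('rampR',232,177)]: print(n,ray(c,u,v,0).round(1))
```

```text
rampL [636.4 378.9   0. ]
rampR [633.4 148.7   0. ]
```

View pics/z0.png

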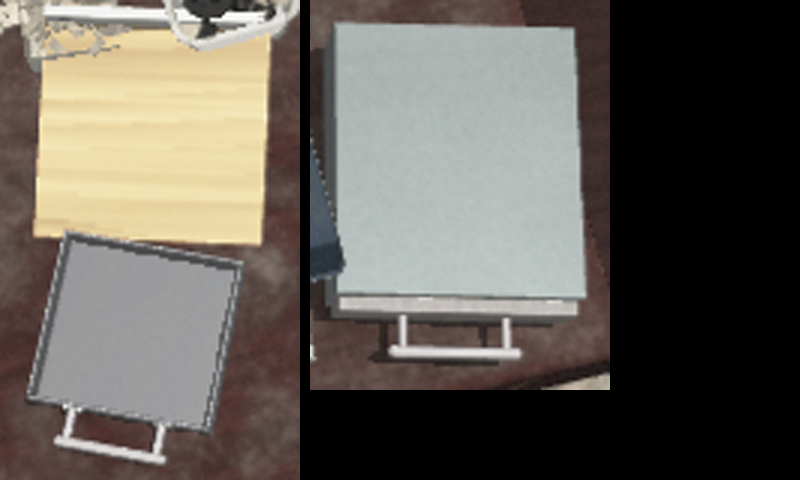

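The bar of the cabinet handle runs from (362,212.3) to (404.7,213). The lower ramp edge runs from (156.3,173.7) to (232.3,176). The tray is turned about -0.17 rad.

Run:
```python
from h import *
c=snap('top');g=lambda u,v,h:ray(c,u,v,h).round(1)
p=lambda X,Y,x0:(x0+X/3-.33,95+Y/3-.33)
print('cab handle',g(*p(81,352,335),45),g(*p(209,354,335),45))
print('cab top',[g(*p(x-310,y,335),72)for x,y in[(334,24),(573,29),(585,297),(337,295)]])
print('ramp',[g(*p(x,y,145),0)for x,y in[(34,236),(262,243)]])
print('stop bar top face edge',[g(*p(x,y,145),48)for x,y in[(46,20),(170,20)]])
print('tray rim',[g(*p(x,y,145),34)for x,y in[(67,233),(243,263),(208,432),(27,400)]])
print('tray bar',[g(*p(x,y,145),35)for x,y in[(56,440),(164,460)]])
```

```text
cab handle [ 530.5 -231.1   45. ] [ 532.  -353.6   45. ]
cab top [array([ 850.3, -173.4,   72. ]), array([ 851.5, -407.6,   72. ]), array([ 584. , -409.5,   72. ]), array([ 579.5, -175.1,   72. ])]
ramp [array([638.4, 378.4,   0. ]), array([637.5, 148.9,   0. ])]
stop bar top face edge [array([849.2, 370.5,  48. ]), array([852.6, 246.4,  48. ])]
tray rim [array([634.6, 338.3,  34. ]), array([609.3, 164.3,  34. ]), array([443.2, 190.9,  34. ]), array([469.1, 366.2,  34. ])]
tray bar [array([431.5, 335.6,  35. ]), array([415.3, 231.5,  35. ])]
```

Run:
```python
from h import *
for n,r in [('x',R(0)),('y',R(np.pi/2)),('-x',R(np.pi)),('-y',R(-np.pi/2))]:
  for z in (120,250,350,450): print(n,z,[x for x in range(300,480,20) if inverse_kinematics([x,0,z],r) is not None],end=' ')
  print()
for r in [R(0.012),R(np.pi+.012)]:
  for x,z in[(501,120),(501,17),(400,17),(292,17),(285,17),(292,120)]:
    q=inverse_kinematics([x,-292,z],r); print(x,z,None if q is None else np.round(q,2))
print('place',[(inverse_kinematics([540+dx,267+dy,z],r) is not None) for dx in(-40,40) for dy in(-40,40) for z in(20,150) for r in(R(1.4),R(-1.74))])
```

```text
x 120 [340, 360, 380, 400, 420, 440, 460] x 250 [300, 320, 340, 360, 380, 400, 420, 440, 460] x 350 [300, 320, 340, 360, 380, 400, 420, 440, 460] x 450 [300, 320, 340, 360, 380, 400, 420, 440, 460] 
y 120 [340, 360, 380, 400, 420, 440, 460] y 250 [300, 320, 340, 360, 380, 400, 420, 440, 460] y 350 [300, 320, 340, 360, 380, 400, 420, 440, 460] y 450 [300, 320, 340, 360, 380, 400, 420, 440, 460] 
-x 120 [320, 340, 360, 380, 400, 420, 440, 460] -x 250 [400, 420, 440, 460] -x 350 [] -x 450 [] 
-y 120 [340, 360, 380, 400, 420, 440, 460] -y 250 [300, 320, 340, 360, 380, 400, 420, 440, 460] -y 350 [300, 320, 340, 360, 380, 400, 420, 440, 460] -y 450 [300, 320, 340, 360, 380, 400, 420, 440, 460] 
501 120 [-0.01  0.7   0.65  1.84 -0.57  0.8   0.95]
501 17 [ 0.22  0.79  0.3   1.86 -0.41  0.55  0.8 ]
400 17 [ 0.38  0.69  0.17  2.08 -0.29  0.39  0.8 ]
292 17 [ 0.36  0.66  0.37  2.29 -0.81  0.31  1.45]
285 17 [ 0.37  0.66  0.37  2.3  -0.83  0.3   1.48]
292 120 [ 0.04  0.52  0.8   2.26 -0.68  0.61  1.36]
501 120 [-0.27  1.02  1.22  1.85 -1.09  1.13 -1.76]
501 17 [-0.18  1.09  1.    1.88 -1.19  0.93 -1.7 ]
400 17 [-0.03  0.88  0.79  2.1  -1.11  0.66 -1.58]
292 17 [ 0.22  0.73  0.57  2.3  -1.09  0.42 -1.41]
285 17 [ 0.23  0.72  0.57  2.31 -1.11  0.41 -1.38]
292 120 [-0.17  0.8   1.22  2.27 -1.06  0.89 -1.36]
place [True, True, True, True, True, True, True, True, True, True, True, True, True, True, True, True]
```

```bash
cat >> h.py <<'E'
def S(): 
    s=read_state(); print('t',round(s['time'],1),'pos',np.round(s['eef_pos'],1),'F',np.round(s['ft_force'],1),'gap',round(s['finger_gap'],1),'gf',np.round(s['gripper_force'],1)); return s
def to_cab(): 
    for y in(250,0,-250): movep([330,y,250],R(-np.pi/2 if 0 else np.pi/2))
E
python3 - <<'E'
from h import *
try:
    to_cab(); S()
    movep([501,-292,150],R(.012)); S()
    print(movel([501,-292,17],max_speed=120,guard=12)); S()
    print(movel([300,-294.4,17],max_speed=110,guard=25)); S()
    print(movel([285,-294.6,17],max_speed=30,guard=15)); S()
finally: snap('top','t1.png')
E
```

```text
t 3.7 pos [ 330.7 -248.7  249.8] F [0.9 0.6 0.7] gap 85.0 gf 0.0
t 4.8 pos [ 500.9 -291.4  150.3] F [-0.7 -0.1 -0.3] gap 85.1 gf 0.0
False
t 6.1 pos [ 501.3 -292.2   17.6] F [-0.1 -0.3  0.5] gap 85.2 gf 0.0
False
t 8.1 pos [ 300.3 -294.4   16.9] F [-0.3 -0.2 -0.2] gap 85.5 gf 0.0
True
t 8.4 pos [ 292.3 -294.5   17. ] F [ 6.2 -0.6  0.7] gap 85.3 gf 3.0
```

View pics/t1.png

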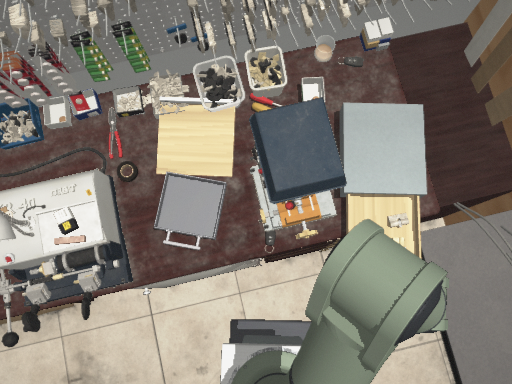

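The drawer is out at its stop (TCP x 292.3, as predicted), and a lock shows at (398,220). I'll retreat and look.

Run:
```python
from h import *
movel([299,-294.5,17],max_speed=60); movel([299,-294.5,200],max_speed=200)
movep([330,-50,250],R(np.pi/2)); S()
c=snap('top');a=snap('scene')
L=cv2.resize(c['image'][185:275,335:435],None,fx=4,fy=4,interpolation=cv2.INTER_CUBIC)
M=cv2.resize(a['image'][230:340,240:340],None,fx=4,fy=4,interpolation=cv2.INTER_CUBIC)
o=np.zeros((440,800,3),np.uint8); o[:360,:400]=L;o[:440,400:]=M
cv2.imwrite('pics/z1.png',o)
```

```text
t 10.9 pos [329.9 -50.6 249.8] F [ 0.4  0.7 -0.5] gap 85.1 gf 0.0
```

View pics/z1.png

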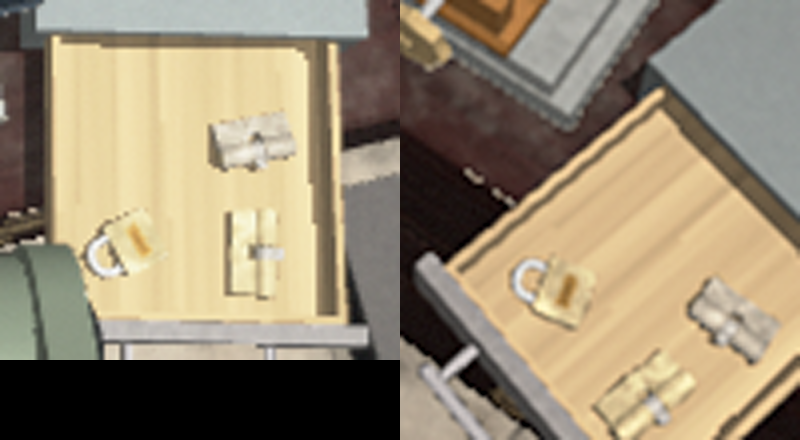

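The drawer holds three locks: a padlock at crop (138,240) with its shackle at lower left, a nickel cylinder at (253,140) lying nearly along y, and a brass cylinder at (252,252) along x. I'll measure them by depth.

```bash
cat > locks.py <<'E'
from h import *
def locks(c,W,reg,zmin):
    m=box(W,*reg,zmin,zmin+30).astype(np.uint8)
    n,l,s,_=cv2.connectedComponentsWithStats(m); out=[]
    for k in range(1,n):
        if s[k,4]>40:
            p=W[l==k]; (cx,sz,a)=cv2.minAreaRect(p[:,:2].astype(np.float32))
            out.append((np.round(cx,1),np.round(sz,1),round(a,1),s[k,4],np.round(np.percentile(p[:,2],[10,50,90]),1),np.round(np.argwhere(l==k)[:,::-1].mean(0),1)))
    return out
E
python3 - <<'E'
from locks import *
for n in('top','scene'):
    c=snap(n);W=cloud(c)
    print(n,'floor',np.nanmedian(W[box(W,430,500,-310,-280,5,60)][:,2]))
    for o in locks(c,W,(380,565,-382,-202),29): print(*o)
c=snap('top');g=lambda X,Y,h:ray(c,335+X/4-.4,185+Y/4-.4,h).round(1)
print('pad',g(138,240,35),'shackle',g(102,258,30),'nick',g(253,140,39),'brass',g(252,252,39))
print('walls',[g(x,y,50) for x,y in[(55,150),(325,150)]])
print('pad corners',[g(x,y,35) for x,y in[(106,227),(142,209),(160,256),(125,272)]])
print('nick corners',[g(x,y,39) for x,y in[(210,125),(288,111),(297,152),(217,167)]])
print('brass corners',[g(x,y,39) for x,y in[(230,209),(275,208),(275,297),(227,296)]])
E
```

```text
top floor 21.06528104942322
[ 511.5 -337.8] [36.9 56.3] 10.3 203 [30.2 35.1 39.7] [398.2 219.9]
[ 436.7 -250.7] [40.1 34.8] 30.5 168 [30.3 34.3 37.5] [368.1 245.1]
[ 432.7 -337.4] [37.4 60.9] 87.0 233 [30.3 34.4 38.8] [398.1 247.3]
[ 385.4 -301. ] [ 10.6 160.6] 0.1 137 [46.3 50.3 54.6] [388.4 264.1]
scene floor 22.873498319315786
[ 434.  -242.7] [39.8 52.6] 26.8 220 [31.8 35.1 37.8] [279.4 301.6]
[ 384.5 -292.5] [  9.6 177.7] 0.5 149 [48.3 51.  57.3] [278.6 327.2]
[ 512.9 -339. ] [38.5 55.7] 11.9 253 [31.8 35.6 40.1] [323.8 309.2]
[ 432.4 -337.8] [37.6 62.7] 88.5 310 [31.8 35.8 39.9] [301.3 328.5]
pad [ 438.4 -253.3   35. ] shackle [ 425.3 -228.5   30. ] nick [ 512.2 -336.2   39. ] brass [ 431.8 -333.4   39. ]
walls [array([ 499.6, -191.8,   50. ]), array([ 504.9, -384.2,   50. ])]
pad corners [array([ 447.1, -230.6,   35. ]), array([ 460.7, -256.5,   35. ]), array([ 427.5, -268.8,   35. ]), array([ 415.4, -243.7,   35. ])]
nick corners [array([ 522.3, -305.5,   39. ]), array([ 534. , -361.9,   39. ]), array([ 504.4, -367.5,   39. ]), array([ 492. , -309.8,   39. ])]
brass corners [array([ 462. , -318.5,   39. ]), array([ 463.6, -350.6,   39. ]), array([ 400.5, -348.9,   39. ]), array([ 400.2, -314.9,   39. ])]
```

```bash
cat >> h.py <<'E'
def tray():
    "tray origin xy, yaw from top camera rim depth"
    W=cloud(camera('top')); m=box(W,330,650,80,420,24,46)&~((W[...,0]>632)&(W[...,2]<30))
    p=W[m][:,:2]; n,l,s,_=cv2.connectedComponentsWithStats(cv2.dilate(m.astype(np.uint8),np.ones((3,3))))
    k=1+np.argmax(s[1:,4]); p=W[m&(l==k)][:,:2].astype(np.float32)
    c,sz,a=cv2.minAreaRect(p); a=np.deg2rad(a)
    if sz[0]<sz[1]: a-=np.pi/2
    a=(a+np.pi/2)%np.pi-np.pi/2
    d=np.array([np.cos(a),np.sin(a)]); o=np.array(c)+19.5*d
    print('tray',o.round(1),round(a,3),np.round(sz,1)); return o,a
def near(yaw):
    "yaw or yaw+pi, whichever the arm reaches from present state most easily"
    return yaw
def pick(x,y,yaw,shift=0,z=23):
    "shift: offset along tool y"
    x+=shift*np.cos(yaw); y+=shift*np.sin(yaw)
    movep([x,y,150],R(yaw)); hit=movel([x,y,z],max_speed=120,guard=15); print('hit',hit)
    if hit: S(); movel([x,y,150]); return False
    clamp(); S(); movel([x,y,170],max_speed=150); s=S(); return s['finger_gap']>25
def carry(tx,ty,dyaw,z=8):
    movep([330,-250,230],R(np.pi/2)); movep([330,0,230],R(np.pi/2)); o,a=tray()
    movep([330,220,230],R(np.pi/2))
    place(o,a,tx,ty,dyaw,z)
def place(o,a,tx,ty,dyaw,z=8):
    C=np.array([[np.cos(a),-np.sin(a)],[np.sin(a),np.cos(a)]]); p=o+C@[tx,ty]
    movep([*p,150],R(a+dyaw)); print('hit',movel([*p,z],max_speed=100,guard=8)); S()
    open_gripper(); wait(.2); movel([*p,150],max_speed=200)
def back():
    for y in(220,0,-250): movep([330,y,230],R(np.pi/2))
E
python3 - <<'E'
from h import *
for n,x,y,w in[('pad',437,-251.5,.49),('brass',432.5,-322.5,1.53),('nick',512,-338,.19)]:
    for k in(0,np.pi,-np.pi):
        q=inverse_kinematics([x,y,23],R(w+k)); print(n,round(w+k,2),None if q is None else np.round(q,2))
tray()
if pick(437,-251.5,.49,14): carry(56,0,np.pi/2)
snap('top','t2.png')
E
```

```text
pad 0.49 [-0.22  0.98  0.95  2.08 -1.21  0.8   2.01]
pad 3.63 [-0.25  1.01  1.    2.08 -1.25  0.85 -1.1 ]
pad -2.65 [-0.25  1.01  1.    2.08 -1.25  0.85 -1.1 ]
brass 1.53 [ 0.41  0.72  0.17  1.97 -0.24  0.48  2.29]
brass 4.67 [-0.1   1.04  1.    1.99 -1.21  0.89 -0.01]
brass -1.61 [-0.1   1.04  1.    1.99 -1.21  0.89 -0.01]
nick 0.19 [-0.13  1.15  1.08  1.79 -1.21  1.03  1.65]
nick 3.33 [-0.1   1.1   1.    1.79 -1.15  0.97 -1.53]
nick -2.95 [-0.1   1.1   1.    1.79 -1.15  0.97 -1.53]
tray [542.2 266.7] -0.153 [180.9 209.5]
hit False
t 14.2 pos [ 449.7 -245.    23.5] F [-0.6  1.9 11.4] gap 38.3 gf 59.4
t 15.3 pos [ 449.1 -244.6  169.3] F [-1.   0.2 -0.6] gap 38.0 gf 60.3
tray [541.8 266.6] -0.155 [180.9 209.1]
hit False
t 21.0 pos [597.5 258.1   8.6] F [-0.2 -1.7 -1.4] gap 38.3 gf 60.5
```

View pics/t2.png

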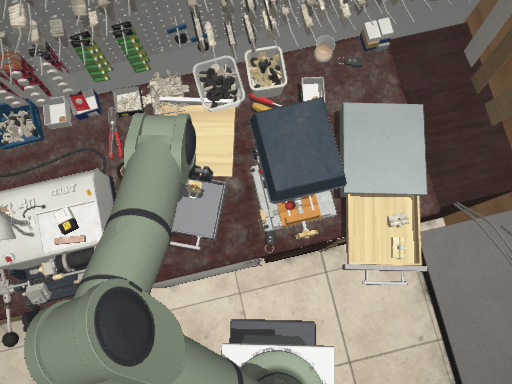

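The padlock was released in the tray; the two cylinders remain in the drawer at (399,219) and (398,245). Next is the brass one.

Run:
```python
from locks import *
back()
for n in ('top',):
    c=snap(n);W=cloud(c)
    for o in locks(c,W,(395,565,-382,-202),29): print(*o)
tray()
if pick(432.5,-337.5,1.53,15,z=26): carry(0,50,0,z=10)
back(); S(); tray()
c=snap('top');W=cloud(c)
for o in locks(c,W,(395,565,-382,-202),29): print(*o)
cv2.imwrite('pics/z2.png',cv2.resize(c['image'][90:290,110:440],(792,480),interpolation=cv2.INTER_CUBIC))
```

```text
[ 512.5 -337.9] [37.5 57.1] 11.9 208 [30.6 34.5 39.8] [398.  219.4]
[ 433.5 -337.5] [37.6 61.2] 87.0 226 [30.4 34.6 39.4] [398. 247.]
tray [542.  266.6] -0.151 [181.  209.3]
hit False
t 29.0 pos [ 433.5 -322.6   26.5] F [ 0.1  0.1 11. ] gap 30.2 gf 58.5
t 30.1 pos [ 432.8 -322.2  169.2] F [ 0.1 -0.4 -2. ] gap 30.5 gf 59.4
tray [542.4 266.9] -0.152 [181.4 209.9]
hit True
t 34.9 pos [549.2 315.4  34.7] F [ 0.4 -0.5  0.7] gap 30.6 gf 60.1
t 39.5 pos [ 330.7 -248.7  229.7] F [ 0.5  0.6 -0.5] gap 85.6 gf 0.0
tray [550.  256.1] -0.056 [180.3 209.8]
[ 513.3 -339.1] [38.5 56.4] 9.5 211 [30.5 34.3 39.1] [398.2 219.1]
```

View pics/z2.png

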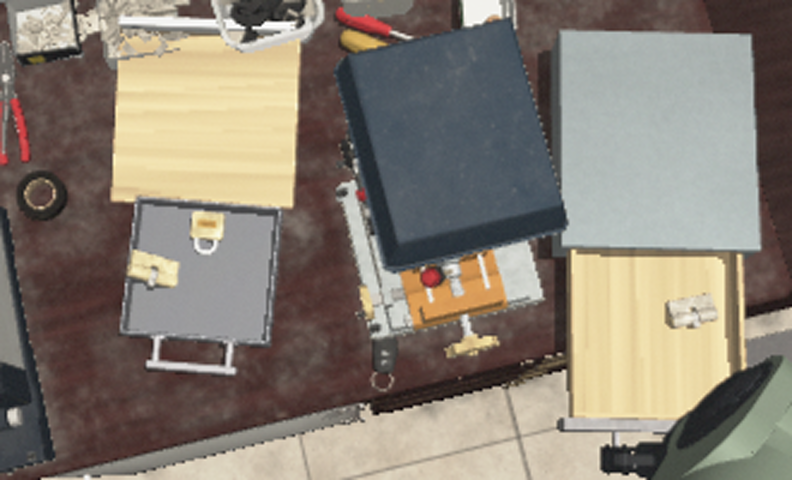

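The tray was knocked: it now stands at yaw -0.056. The brass cylinder's left end, at view (128,262), seems to lie on the tray's left rim. I'll check the heights before fetching the third lock.

Run:
```python
from h import *
c=snap('top');W=cloud(c);a=snap('scene')
k=330/792
hsv=cv2.cvtColor(c['image'],cv2.COLOR_BGR2HSV)
for X in range(118,190,8): 
    u=int(110+X*k);v=int(90+(262+(X-128)*.25)*k); print(X,W[v,u].round(1),end=' ')
print()
m=(hsv[...,0]>12)&(hsv[...,0]<32)&(hsv[...,1]>40)&(hsv[...,2]>120)&box(W,470,625,170,350,-5,70)
n,l,s,cc=cv2.connectedComponentsWithStats(m.astype(np.uint8))
for i in range(1,n):
    if s[i,4]>30: p=W[l==i]; print(cv2.minAreaRect(p[:,:2].astype(np.float32)),s[i,4],np.percentile(p[:,2],[10,50,90]).round(1))
cv2.imwrite('pics/z3.png',cv2.resize(a['image'][120:220,140:260],(720,600),interpolation=cv2.INTER_CUBIC))
```

```text
118 [562.9 363.9   1.7] 126 [563.  354.8   2.4] 134 [552.7 336.5  45.9] 142 [551.7 326.7  36.5] 150 [549.4 318.3  34. ] 158 [548.9 311.8  21.1] 166 [546.3 300.   20.4] 174 [547.3 291.9  16. ] 182 [ 5.472e+02  2.856e+02 -3.000e-01] 
((607.5877075195312, 254.42276000976562), (40.231929779052734, 34.14329528808594), 87.38925170898438) 147 [12.1 16.4 20.1]
((549.7030639648438, 314.20074462890625), (58.50676727294922, 37.37417984008789), 74.52078247070312) 218 [16.3 30.3 44.6]
```

View pics/z3.png

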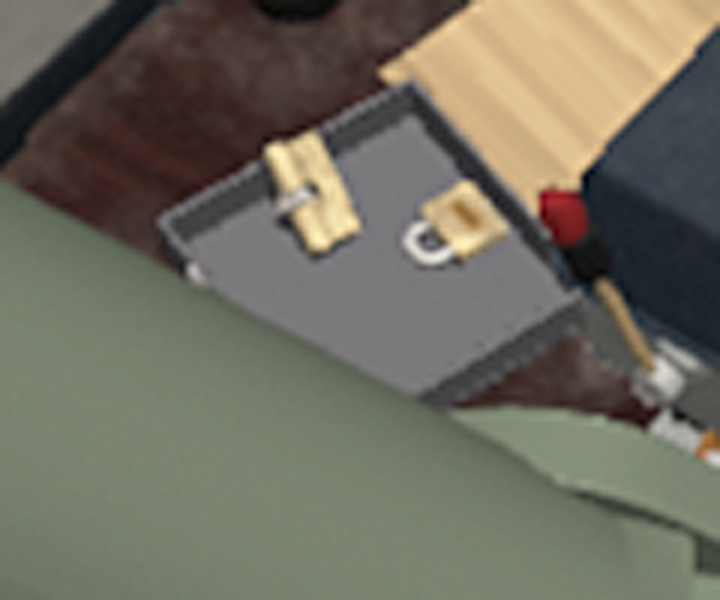

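The cylinder does lean on the left wall at view (290,150). I'll regrip it and move it 16 mm inward.

Run:
```python
from h import *
for y in(0,220): movep([330,y,230],R(np.pi/2))
o,a=tray(); w=-.15
movep([548.5,306,150],R(w)); print(movel([548.5,306,13],max_speed=100,guard=10)); clamp(); S()
movel([548.5,306,60],max_speed=100); movel([548,289,60],max_speed=100)
print(movel([548,289,10],max_speed=60,guard=6)); S()
open_gripper(); wait(.3); movel([548,289,150],max_speed=200)
back(); tray(); c=snap('top');W=cloud(c)
hsv=cv2.cvtColor(c['image'],cv2.COLOR_BGR2HSV)
m=(hsv[...,0]>12)&(hsv[...,0]<32)&(hsv[...,1]>40)&(hsv[...,2]>120)&box(W,470,625,170,350,-5,70)
n,l,s,cc=cv2.connectedComponentsWithStats(m.astype(np.uint8))
for i in range(1,n):
    if s[i,4]>30: p=W[l==i]; print(cv2.minAreaRect(p[:,:2].astype(np.float32)),s[i,4],np.percentile(p[:,2],[10,50,90]).round(1))
```

```text
tray [549.8 256.3] -0.055 [181.1 209.3]
False
t 45.0 pos [548.7 306.   13.3] F [-1.5 -0.8  5. ] gap 30.8 gf 58.9
True
t 46.6 pos [547.6 289.1  12.9] F [-0.9  0.3  9.4] gap 30.7 gf 60.5
tray [549.6 256.5] -0.05 [181.3 209.2]
((607.652587890625, 254.1942596435547), (40.84794235229492, 34.181663513183594), 86.77790832519531) 150 [12.4 16.3 20.1]
((550.4714965820312, 304.798095703125), (61.1217041015625, 33.36585235595703), 83.64382934570312) 212 [11.  16.  21.2]
```

It lies flat now. Next is the nickel cylinder.

Run:
```python
from locks import *
if pick(513,-338.5,.18,0,z=26): carry(-5,-45,0,z=10)
for y in(220,0): movep([330,y,230],R(np.pi/2))
S(); o,a=tray(); c=snap('top');W=cloud(c)
for q in locks(c,W,(o[0]-78,o[0]+78,o[1]-80,o[1]+80),10): print(*q)
cv2.imwrite('pics/z4.png',cv2.resize(c['image'][90:290,110:440],(792,480),interpolation=cv2.INTER_CUBIC))
```

```text
hit False
t 54.5 pos [ 513.3 -338.6   26.6] F [-1.   2.4  8.4] gap 30.4 gf 58.6
t 55.6 pos [ 512.7 -338.2  169.1] F [-0.7  0.2 -2.3] gap 30.9 gf 59.3
tray [549.7 256.5] -0.054 [181.3 209.4]
hit False
t 61.5 pos [542.6 211.9  10.5] F [ 0.1  0.3 -1.4] gap 30.3 gf 59.3
t 64.9 pos [3.305e+02 3.000e-01 2.302e+02] F [-0.4  0.6  0.4] gap 85.5 gf 0.0
tray [549.7 256.6] -0.054 [181.2 209.1]
[598.  254.9] [39.6 53. ] 86.9 176 [12.1 15.8 19.4] [195.8 184.8]
[547.8 304.5] [61.8 38. ] 83.3 227 [12.1 16.6 21.3] [177.7 202.4]
[540.4 212.2] [37.5 54.5] 1.7 198 [13.5 17.1 22.2] [209.  205.4]
```

View pics/z4.png

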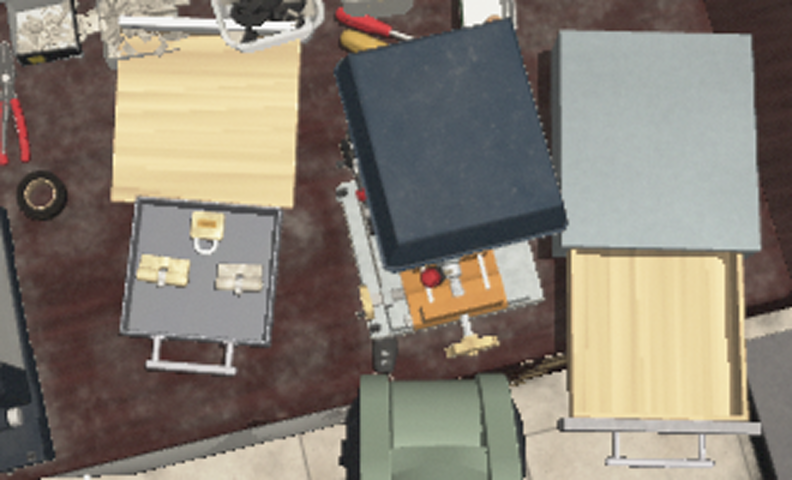

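All three locks lie flat in the tray and the drawer is empty. I'll push the tray with both open fingertips behind its bar, in stages.

Run:
```python
from h import *
c=camera('top');k=330/792;g=lambda X,Y,h:ray(c,110+(X+.5)*k-.5,90+(Y+.5)*k-.5,h)
L=g(111,201,0),g(118,50,28); Rr=g(294,207,0),g(299,50,28); print(np.round([L,Rr],1),[np.arctan2(*(q[1]-q[0])[[1,0]]).round(3) for q in(L,Rr)])
movep([330,200,200],R(np.pi/2)); o,a=tray(); b=o-119*np.array([np.cos(a),np.sin(a)]); print('bar',b)
r=R(np.pi/2-.005)
movep([402,b[1],120],r); print(movel([402,b[1],4],max_speed=100,guard=10)); S()
print(movel([470,b[1],4],max_speed=60,guard=20)); S(); 
c=snap('top','t5.png')
o,a=tray()
```

```text
[[[638.1 378.6   0. ]
  [827.5 376.6  28. ]]

 [[636.7 148.2   0. ]
  [833.7 147.9  28. ]]] [np.float64(-0.01), np.float64(-0.002)]
tray [549.4 256.5] -0.052 [180.8 209.6]
bar [430.59592067 262.75791252]
False
t 67.8 pos [402.2 262.9   4.4] F [0.4 0.7 1.4] gap 85.6 gf 0.0
False
t 69.1 pos [470.1 262.8   4.2] F [-1.   0.1 -0.7] gap 85.1 gf 0.3
tray [579.9 176.4] -0.454 [ 54.6 164.6]
```

View pics/t5.png

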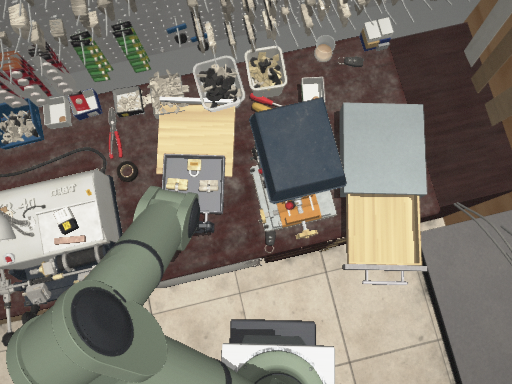

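The tray now stands square at (165–226,155) and its front is on the ramp. I'll continue.

Run:
```python
from h import *
y=read_state()['eef_pos'][1]
print(movel([560,y-.45,4],max_speed=60,guard=20)); S(); 
c=snap('top');k=4
cv2.imwrite('pics/z6.png',cv2.resize(c['image'][85:225,140:250],None,fx=4,fy=4,interpolation=cv2.INTER_CUBIC))
```

```text
False
t 70.9 pos [560.  262.5   4.1] F [-1.1 -0.8 -0.6] gap 85.7 gf 0.8
```

View pics/z6.png

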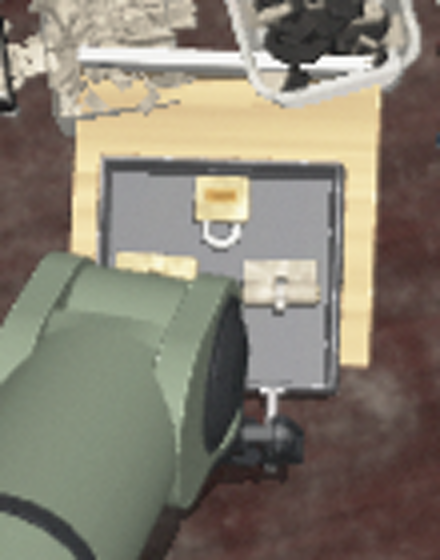

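Left margin is about 25 px and right about 37 px, and the tray is square. I'll push it to the stop under guard.

Run:
```python
from h import *
print(movel([622,262.2,7],max_speed=50,guard=20)); S()
print(movel([650,262.0,8],max_speed=20,guard=10)); s=S(); p=np.array(s['eef_pos'])
movel(p+[-15,0,0],max_speed=60); movel([p[0]-15,p[1],200],max_speed=150)
for y in(220,0): movep([330,y,230],R(np.pi/2))
c=snap('top');a=snap('scene')
o=np.zeros((560,800,3),np.uint8)
o[:,:440]=cv2.resize(c['image'][85:225,140:250],(440,560),interpolation=cv2.INTER_CUBIC)
o[:360,440:]=cv2.resize(a['image'][80:200,150:270],(360,360),interpolation=cv2.INTER_CUBIC)
cv2.imwrite('pics/z7.png',o)
W=cloud(c); print([W[v,u].round() for u,v in[(168,150),(222,150)]])
```

```text
False
t 72.3 pos [622.5 262.1   7.3] F [-6.1 -0.8  4.4] gap 85.5 gf 3.4
True
t 72.9 pos [628.7 262.2   7. ] F [-1.7 -0.5 -0.1] gap 85.4 gf 0.6
[array([710., 345.,  10.]), array([713., 181.,  12.])]
```

View pics/z7.png

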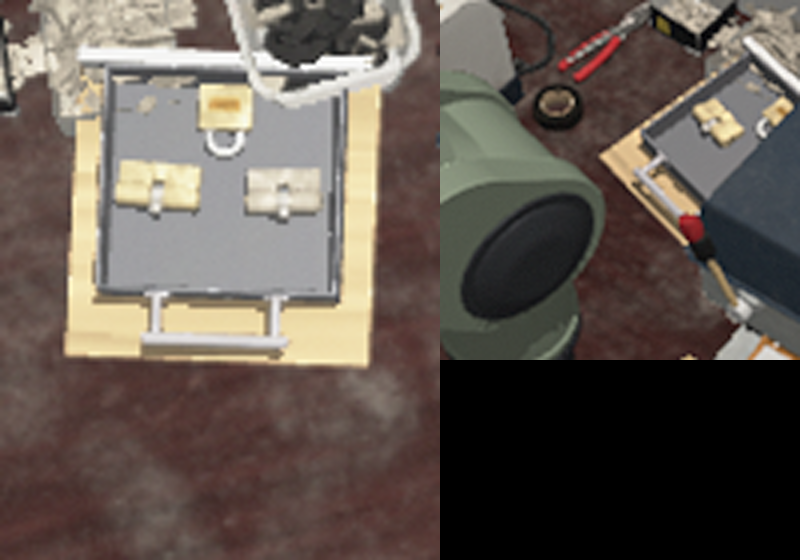

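Run:
```python
from h import *
from scipy.optimize import brentq
c=camera('top');im=c['image'].astype(int);W=cloud(c)
th=.14
def ln(name,v0,v1,u0,u1,h,f):
    P=[]
    for u in range(u0,u1):
        w=f(im[v0:v1,u]); 
        if w.sum()>0: P.append(ray(c,u,(w*np.arange(v0,v1)).sum()/w.sum(),h)[:2])
    P=np.array(P); k=np.polyfit(P[:,1],P[:,0],1); res=P[:,0]-np.polyval(k,P[:,1]); 
    g=abs(res)<3; k=np.polyfit(P[g,1],P[g,0],1)
    print(name,'yaw',round(-k[0],4),'x at y=260',round(np.polyval(k,260),1),'yrange',P[:,1].min().round(),P[:,1].max().round(),g.sum())
bright=lambda s:np.clip(s.min(1)-165,0,None)
ln('bar',166,175,177,210,37,bright)
ln('stop',94,104,164,200,48,bright)
# ramp lower edge: gradient
ln('ramp',170,181,158,230,0,lambda s:np.clip(-np.diff(s[:,1],append=s[-1:,1]),0,None))
ln('rear rim',154,163,168,176,38,lambda s:np.clip(120-s[:,1],0,None))
dark=lambda s:np.clip(110-s[:,1],0,None)
ln('rear rim all',155,161,168,222,38,dark)
ln('front rim',100,106,170,188,60,dark)
```

```text
bar yaw -0.0181 x at y=260 645.7 yrange 215.0 309.0 31
stop yaw -0.0158 x at y=260 859.0 yrange 254.0 359.0 36
ramp yaw -0.0099 x at y=260 640.5 yrange 158.0 372.0 67
rear rim yaw 0.0206 x at y=260 678.9 yrange 317.0 337.0 8
rear rim all yaw -0.0029 x at y=260 677.4 yrange 181.0 337.0 40
front rim yaw 0.0397 x at y=260 843.5 yrange 287.0 338.0 18
```

The bar and stop yaws agree, but there may be a few mm left. I'll do a firmer second push.

Run:
```python
from h import *
r=R(np.pi/2-.014)
movep([330,220,200],R(np.pi/2)); movep([609,262,150],r); print(movel([609,262,9],max_speed=100,guard=10)); S()
print(movel([626,261.8,9],max_speed=50,guard=20)); S()
print(movel([648,261.6,9],max_speed=25,guard=28)); s=S(); p=np.array(s['eef_pos'])
movel(p+[-18,0,0],max_speed=60); movel([p[0]-18,p[1],200],max_speed=150)
for y in(220,0): movep([330,y,230],R(np.pi/2))
c=snap('top'); im=c['image'].astype(int)
P=[]
for u in range(177,210):
    w=np.clip(im[162:175,u].min(1)-165,0,None)
    if w.sum(): P.append(ray(c,u,(w*np.arange(162,175)).sum()/w.sum(),37)[:2])
P=np.array(P);k=np.polyfit(P[:,1],P[:,0],1);print(-k[0],np.polyval(k,260))
cv2.imwrite('pics/z8.png',cv2.resize(c['image'][85:225,140:250],None,fx=4,fy=4,interpolation=cv2.INTER_CUBIC))
```

```text
False
t 80.5 pos [609.3 262.1   9.6] F [ 0.1 -0.7  0.4] gap 85.6 gf 0.0
False
t 80.9 pos [626.1 261.6   8.9] F [0.4 0.4 0.5] gap 85.5 gf 0.0
True
t 81.4 pos [629.1 262.5   8.2] F [-2.1  0.9 -0.2] gap 85.4 gf 0.8
0.003805895927780599 647.573818604487
```

View pics/z8.png

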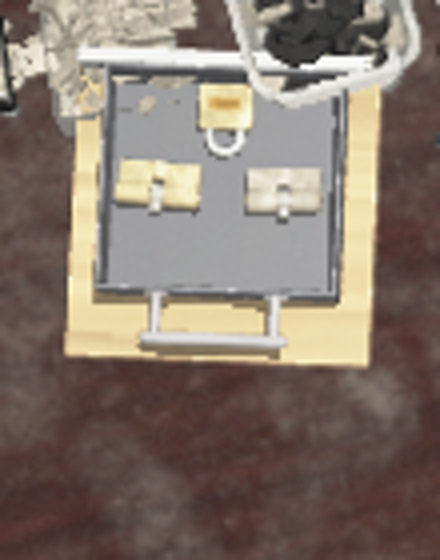

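It met a firm stop again at the same place (28 N within 3 mm), so the tray is seated against the bar. Now I'll shut the drawer.

Run:
```python
from h import *
clamp(); r=R(np.pi/2+.012)
movep([330,-200,230],R(np.pi/2)); movep([299,-295,150],r); print(movel([299,-295,25],max_speed=100,guard=10)); S()
print(movel([500,-292.5,25],max_speed=90,guard=25)); S()
print(movel([535,-292,25],max_speed=30,guard=20)); s=S(); p=np.array(s['eef_pos'])
movel(p+[-20,0,0],max_speed=80); movel([p[0]-20,p[1],220],max_speed=150)
movep([330,-150,230],R(np.pi/2)); movep([330,0,230],R(np.pi/2)); open_gripper()
c=snap('top','t9.png'); S()
```

```text
False
t 90.1 pos [ 299.2 -295.2   25.4] F [-0.3 -0.5 -0.1] gap -0.4 gf 0.0
False
t 92.5 pos [ 499.8 -292.6   25.1] F [-0.3  0.9 -0. ] gap 0.3 gf 0.1
True
t 93.1 pos [ 514.7 -292.3   24.4] F [-2.2  0.   1.5] gap 0.4 gf 1.1
t 97.3 pos [330.   0. 230.] F [ 0.6 -0.1  0.2] gap 85.7 gf 0.0
```

View pics/t9.png

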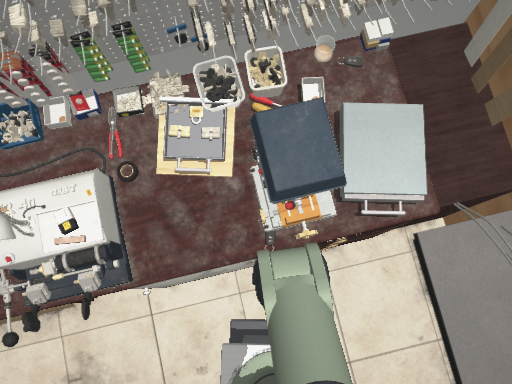

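The drawer is shut (handle at (383,211), as at the start). The tray with its three locks is at the stop (195,133), and the tape is unmoved at (127,171).

```bash
python3 -c "
from workcell import *
print(finish_job())"
```

```text
the job is handed in; nothing more can be done
None
```

The job is handed in: the drawer's three locks lie in the tray, the tray rests against the stop bar (square to about 1° in the camera images), the drawer is shut, and I left the bottle and tape alone.

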